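# Clamp a setter's stick with a click lever and hold it

### The job

Take the stick with the flat brass head out of the wooden stand and stand it upright in the metal cup of the clamp, right down on the cup's floor. Then swing the clamp's sprung lever exactly four clicks from its rest, never on to a fifth, so that the jaw grips the stick, and finish while still holding the lever there (if let go it springs back and the stick is loose). Leave the other two sticks standing in the stand.

Things in the scene. Friction and masses are not known exactly. Their poses are not given: they have to be found in the camera images.
- stick_center (a point): Centre, half-way up, of the stick to move: 115 mm tall, upright (z up). Lower 85 mm: round wooden shaft, 22 mm in diameter. Top 30 mm: flat brass cylinder head, 30 mm in diameter, with a tiny 7 mm mount on top. About 0.09 kg. It begins in one of the stand's three holes, its foot 10 mm above the table. Grasp the head, whose middle is 42.5 mm above this point.
- stick_foot (a point): Middle of the bottom face of the same stick, 57.5 mm below its centre.
- stand: Fixed dark wooden block 70 mm (its x) by 210 mm (its y) by 45 mm high, origin at the centre of its underside. Three holes 26 mm wide and 35 mm deep in a row along its y, 70 mm apart, hold the stick and two other sticks in any order.
- pusher_center (a point): Centre of a bystander stick in the stand: 105 mm tall, 22 mm shaft, with a round wooden mushroom head 38 mm wide. Stays in its hole.
- cone_center (a point): Centre of a bystander stick in the stand: 120 mm tall, plain 22 mm wooden shaft with a conical top, no head. Stays in its hole.
- cup_floor (a point): Centre of the floor of the clamp's aluminium cup, 17 mm above the table, with the clamp's axes (z up). Cup: 38 mm outside, 27 mm inside, 40 mm deep, rim 57 mm above the table. A fixed steel back jaw on its +y side (face flush with the bore) and, on its -y side, the sliding brass jaw (20 mm off the axis when open) and a steel guide rise to 78 mm above the table.
- jaw: The sliding brass jaw, 26 by 9 by 16 mm, 60 to 76 mm above the table. Its origin lies under the cup's axis while the lever rests and moves to the clamp's +y, 15.3 mm per radian of lever swing, until it presses the stick against the back jaw through a spring of 1.2 N/mm (2 to 6 N at the fourth click).
- lever: The lever. Origin: its vertical pivot at table height, 75 mm from the cup's axis to the clamp's -y. Its x axis points along the steel arm to the wooden knob. It advances clockwise seen from above, from its rest stop, 1.55 rad at most. A return spring pushes back with 7 to 9 N at the knob, always stronger than the clicks: it does not stay where it is left.
- knob_center (a point): Middle of the upright round wooden knob at the lever's end: 24 mm in diameter, from 42 to 94 mm above the table (this point 67 mm), 105 mm from the pivot. Grip it from above. As the lever advances, the push at the knob rises about 4 N where each rib begins, sinks by 5 to 8 N over it, and rises again in the next hollow (a firm grip feels about half of this).
- sector: Fixed dark steel arc under the lever, centred on the pivot (its origin, at table height), with six raised steel ribs 50 to 70 mm out, 0.2 rad apart, over which a sprung roller under the lever clicks. Its setting varies: first rib 0.15 to 0.35 rad from the lever's rest. Its x axis points to the hollow between ribs four and five: four clicks. Advancing runs to its -y.
There are look-alikes about, which are no part of the job. What is shaped like the part that bears stick_center but red is not meant.

How it is judged:
On the way, in this order (a step that is already met when the one before it is completed fails the run):
1. the stick stands upright in the cup, down on its floor, with the lever still at rest (horizontal distance between stick_foot and cup_floor below 0.006 m and z of stick_foot in the frame of cup_floor below 0.005 m and angle between stick_center's own z axis and vertical below 0.12 rad and y of knob_center in the frame of sector above 0.07 m), for 0.2 s.
2. the lever is four clicks on, in the hollow after the fourth rib (y of knob_center in the frame of sector between -0.008 and 0.008 m), for 0.2 s.
At the end, for the whole second after the job is handed in: Through the last second: stick foot within 6 mm of the cup axis and 5 mm of its floor, tilt under 0.12 rad, jaw pressing with over 0.5 N, fingers on the lever with over 1 N, knob within 8 mm along its arc of the middle of the hollow between the fourth and fifth ribs (all of step 2 and horizontal distance between stick_foot and cup_floor below 0.006 m and z of stick_foot in the frame of cup_floor below 0.005 m and angle between stick_center's own z axis and vertical below 0.12 rad and contact force between the fingers and lever above 1 N and contact force between jaw and anything else above 0.5 N); the arm keeps its last pose, push and grip.
It fails at once if the lever goes on past the fifth click (y of knob_center in the frame of sector below -0.0135 m).
It fails at once if another stick is pulled or knocked out of its place (distance of any of pusher_center, cone_center from where it was at the start of the episode above 0.02 m).
It also fails if it takes over 72 s, if anything falls off the work surface, if the arm or the gripper's body presses on something with over 40 N, if the wrist force passes 120 N, or if a joint passes its speed limit or range.

### The arm

A 6-joint arm with a two-finger parallel gripper is mounted at the origin on the work surface. World frame = base frame: x ahead of the robot, y to its left, z up, the work surface at z = 0. Lengths are in m, angles in rad, forces in N, time in s.
With the tool pointing down it reaches from about 0.25 to 0.775 m from the base axis. Payload 4 kg.
Tool frame: the origin (TCP) lies on the centre line of the jaws, within the pads' length; the fingertips stand 17 mm ahead of it and the grasp point (between the pads) lies 2 mm behind it; z points along the fingers, y is the line along which they close (so a half turn about z gives the same grasp; the last joint's range is limited). The gripper opens to 94 mm and grips with 3 to 60 N. Pads are 16 mm wide; open, the fingers measure 119 mm over their backs; the gripper's body (75 mm by 177 mm) begins 78 mm behind the grasp point.
Start: joints at [1.11, 0.087, 1.371, -0, 1.684, -0.103], TCP at [0.193, 0.515, 0.223] pointing down, gripper open.
Joint ranges: [-3.1, 3.1], [-0.76, 2.03], [0.27, 2.55], [-1.08, 4.22], [0.17, 2.65], [-2.57, 2.57]. Speed limits (rad/s): [2.79, 2.79, 3.14, 3.14, 3.14, 3.14].

### API

Orientations are given as [roll, pitch, yaw] about the fixed x, y, z axes, in that order (R = Rz(yaw) Ry(pitch) Rx(roll)).
In Python, from bench import robot gives the robot as it stands.
- The arm moves only by the tool servo_tool, never from a script. Its argument "plan" is a list of rows, each a list of 7 numbers: the shift along the tool's x, y, z normalised to -1 to 1, where 1 is 0.1 m, then the turn, a rotation vector about the tool's x, y, z normalised to -1 to 1, where 1 is pi/2 rad, then the finger opening in mm, from 0 to 94. In form: [[x, y, z, ax, ay, az, gripper], ...]. A call has 1 to 12 rows; each row is the pose to reach, as a shift and turn from the pose commanded when the call began, along the tool's axes at that moment; what a row does not reach only later rows make up. A row lasts 1/12 s, in which the tool goes at most 41.7 mm and 7.16 degrees, less where a joint would pass 70% of its speed; a pose out of reach is approached as far as the arm can. A call with a number of a shift or a turn outside -1 to 1 is refused whole. A call with a gripper value outside its range is refused whole. The fingers move at their own pace and stop on an object; the grip force is fixed at half the most. Time passes only in rows, so rows that repeat a pose let the fingers close. It gives the time, the measured TCP pose, the force, the opening and the grip force at its end, in the units of the state.
- robot.get_obs(): the state, without advancing time (a new reading comes with each control period).
- robot.snapshot(name): name is "scene" or "side" or "wrist"; returns the picture (384x512x3 uint8, red, green, blue); there is no depth.
- robot.camera_params(name): a dict with "camera_matrix" (3x3 intrinsics, pixels), "rvec" (rotation vector, rad) and "tvec" (3), from world to camera coordinates, as OpenCV has them; the wrist camera has in their place "tool_from_camera" (4x4, takes a point from camera to tool coordinates, whose origin is the TCP and whose axes are the flange's). Camera axes: x right, y down, z forward; pixel columns grow to the right and rows downward; lengths in m; the calibration is good to about 2 mm. A picture is of the moment at which its call begins: read the wrist's pose just before it. camera_params takes no time and is no camera call.
- robot.close_job(): hands the job in; it is judged then, once.
Trained networks look in the newest picture that a camera, given by its name, has taken for a name from the list of things; names that differ only in an ending like _2 or _b are one class to them, and where a whole thing is asked for, a point or a joint stands for the part that bears it (a point fixed in the world has none). Each returns a list of dicts, best first, with "conf" (0 to 1); they miss things now and then, are a little off and sometimes report something else, mostly with a low value. They report only what shows in the picture. A call takes as long as a camera call. They do not tell look-alikes from the thing itself.
- robot.find_in(thing, camera): "extent" ([centre column, centre row, width, height] in pixels, round what is visible of it).
The state is a dict: "time": time; "joint_positions": joint angles; "qvel": joint speeds; "joint_torque": joint torques, N m; "tool_pos": TCP position; "ee_rot": TCP orientation; "wrist_force": force on the tool from outside, world axes, zero at the start; "wrist_torque": the same for the moment, N m; "width": finger opening in m; "finger_force": force on a finger pad.
Only numpy, scipy, OpenCV 4.12 (cv2) and the standard library are available. Lean on these libraries where they do the work, as an engineer would, in place of code of your own. Each camera call takes 0.05 s, during which the arm holds its last target. There are 200 camera calls.

## Working session

There is one attempt and no reset: what is moved stays moved. The work goes in short steps, Python scripts to look and compute and a tool call to move; the robot and the scene stay as the last step left them, time stands still between calls to the robot, and variables do not carry over. Pictures are saved under pics/ and viewed, at most 12 in all, crops included, and the job is handed in when it is done.

Besides the shell and the picture viewer there is one more tool, called after ">>>" as a command line: name --pt "numbers of a row" for each row, then --argument value for the rest. servo_tool: Moves the arm, as the interface text tells. Scaled input: -1 to 1 covers 0.1 m each way for a shift and pi/2 rad each way for a turn. Its arguments: {"type":"object","properties":{"plan":{"type":"array","items":{"type":"array","items":{"type":"number"}}}},"required":["plan"]}

```bash
ls; mkdir -p pics; python3 - <<'E'
from bench import robot
import cv2,numpy as np
o=robot.get_obs(); print(o['time'],o['tool_pos'],o['ee_rot'])
ims=[]
for c in ['scene','side']:
    im=robot.snapshot(c); cv2.imwrite(f'pics/{c}0.png',im[:,:,::-1])
    for t in ['stick_center','stand','pusher_center','cone_center','cup_floor','jaw','lever','knob_center','sector']:
        print(c,t,[(np.round(d['extent']).tolist(),round(d['conf'],2)) for d in robot.find_in(t,c)][:4])
    p=robot.camera_params(c);print(p)
print(robot.camera_params('wrist'))
E
```

```text
pics
0.0 [0.19240591 0.51472772 0.22132025] [-3.13944944e+00 -2.02725583e-04  2.78379696e+00]
scene stick_center [([383.0, 222.0, 26.0, 41.0], 0.95), ([359.0, 202.0, 13.0, 31.0], 0.77), ([350.0, 232.0, 24.0, 34.0], 0.76)]
scene stand [([317.0, 241.0, 99.0, 68.0], 0.63)]
scene pusher_center [([285.0, 211.0, 22.0, 34.0], 0.93), ([350.0, 234.0, 19.0, 36.0], 0.6)]
scene cone_center [([317.0, 218.0, 9.0, 33.0], 0.65)]
scene cup_floor [([183.0, 180.0, 101.0, 62.0], 0.58)]
scene jaw [([348.0, 235.0, 18.0, 33.0], 0.66)]
scene lever [([158.0, 156.0, 52.0, 24.0], 0.97)]
scene knob_center [([157.0, 161.0, 53.0, 28.0], 0.58)]
scene sector [([166.0, 164.0, 22.0, 24.0], 0.74)]
{'camera_matrix': array([[358.64871199,   0.        , 256.04010586],
       [  0.        , 358.64871199, 194.18913488],
       [  0.        ,   0.        ,   1.        ]]), 'rvec': array([ 1.02718715,  2.47216382, -1.00858518]), 'tvec': array([ 0.25786326, -0.29007636,  1.18723516])}
side stick_center [([193.0, 130.0, 10.0, 38.0], 0.82), ([168.0, 149.0, 12.0, 42.0], 0.78), ([174.0, 161.0, 12.0, 43.0], 0.66), ([198.0, 139.0, 
[... 579 characters left out ...]

       [  0.        ,   0.        ,   1.        ]]), 'rvec': array([ 2.19161133, -0.39299769,  0.20503803]), 'tvec': array([-0.45736911,  0.23359209,  0.86142755])}
{'camera_matrix': array([[278.83871665,   0.        , 249.11628359],
       [  0.        , 278.83871665, 194.87816296],
       [  0.        ,   0.        ,   1.        ]]), 'tool_from_camera': array([[ 3.36351169e-04, -9.70339956e-01, -2.41744196e-01,
         6.94838105e-02],
       [ 9.99999941e-01,  3.10528934e-04,  1.44915653e-04,
         1.09538302e-03],
       [-6.55488805e-05, -2.41744231e-01,  9.70340004e-01,
        -1.62550697e-01],
       [ 0.00000000e+00,  0.00000000e+00,  0.00000000e+00,
         1.00000000e+00]])}
```

```bash
python3 - <<'E'
import cv2,numpy as np
a=cv2.imread('pics/scene0.png')[120:290,90:430]; b=cv2.imread('pics/side0.png')[90:330,140:400]
a=cv2.resize(a,None,fx=2.3,fy=2.3,interpolation=3); cv2.imwrite('pics/a.png',a)
b=cv2.resize(b,None,fx=2.5,fy=2.5,interpolation=3); cv2.imwrite('pics/b.png',b)
E
```

```text
(no output)
```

View pics/a.png

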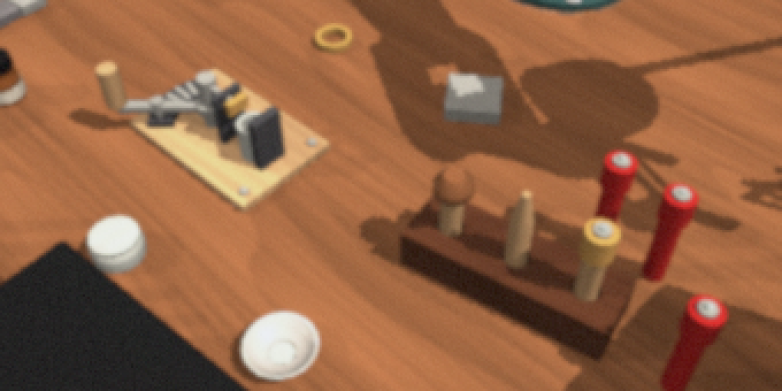

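View pics/b.png

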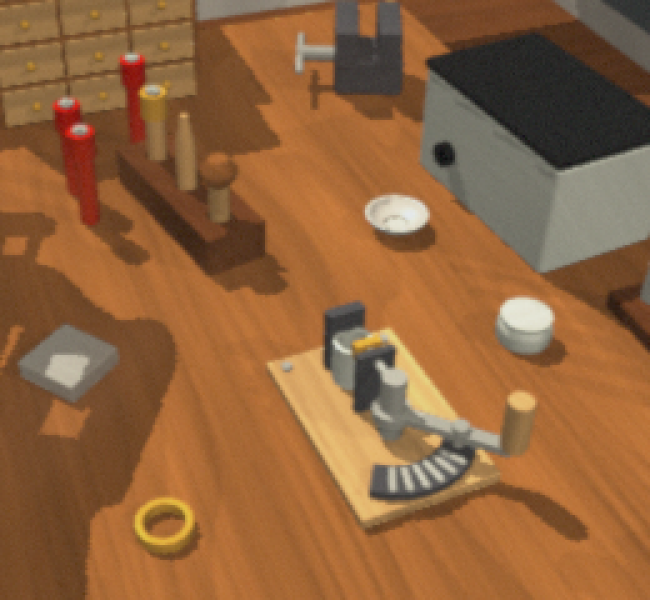

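Scene picture: the brass head is at (352,222), in the stand's right-hand hole, with the cone at (317,218) and the mushroom at (285,211). The red look-alikes are at (359,202), (383,222) and (397,265). The clamp is at about (183,180) with the knob at (138,157). In the side picture the brass head is at (201,130), the reds at (193,117), (167,135) and (172,150), and the knob at (347,258). I choose the brass one; next I triangulate.

```bash
cat > h.py <<'E'
from bench import robot
import cv2,numpy as np
from scipy.spatial.transform import Rotation as R
def ext(c,obs=None):
    p=robot.camera_params(c); K=p['camera_matrix']
    if c=='wrist':
        o=obs or robot.get_obs(); T=np.eye(4); T[:3,:3]=R.from_euler('xyz',o['ee_rot']).as_matrix(); T[:3,3]=o['tool_pos']
        M=np.linalg.inv(T@p['tool_from_camera']); return K,M[:3,:3],M[:3,3]
    return K,cv2.Rodrigues(p['rvec'])[0],p['tvec']
def atz(e,uv,z):
    K,Rm,t=e; d=Rm.T@np.linalg.solve(K,[uv[0],uv[1],1]); c=-Rm.T@t
    return (c+d*(z-c[2])/d[2])
def proj(e,X):
    K,Rm,t=e; x=K@(Rm@np.array(X)+t); return x[:2]/x[2]
def tri(e1,u1,e2,u2):
    P=[e[0]@np.c_[e[1],e[2]] for e in(e1,e2)]
    x=cv2.triangulatePoints(P[0],P[1],np.array(u1,float).reshape(2,1),np.array(u2,float).reshape(2,1)); return (x[:3]/x[3]).ravel()
E
python3 - <<'E'
from h import *
np.set_printoptions(precision=4,suppress=True)
s,d=ext('scene'),ext('side')
A=lambda x,y:(90+x/2.3,120+y/2.3)
B=lambda x,y:(140+x/2.5,90+y/2.5)
for n,a,b in [('mount',(603,229),(153,92)),('cone tip',(527,194),(184,115)),('mush',(454,185),(219,170)),('knobtop',(108,68),(520,400)),('knobbot',(115,107),(514,447)),('pivtop',(207,78),(396,378)),('backjawtop',(268,116),(345,310)),('redA',(621,160),(132,60)),('redB',(681,192),(67,103)),('redC',(707,311),(80,130)),('screw',(312,142),(287,367))]:
    print(n,tri(s,A(*a),d,B(*b)))
E
```

```text
mount [0.4712 0.3672 0.1234]
cone tip [0.4871 0.3001 0.128 ]
mush [0.502  0.2311 0.0988]
knobtop [ 0.6277 -0.1555  0.0908]
knobbot [ 0.6313 -0.1565  0.0366]
pivtop [ 0.5537 -0.0836  0.0745]
backjawtop [0.5475 0.0119 0.0742]
redA [0.4464 0.3531 0.1746]
redB [0.3808 0.3888 0.1156]
redC [0.4049 0.458  0.0352]
screw [0.4984 0.0225 0.011 ]
```

```bash
python3 - <<'E'
from h import *
np.set_printoptions(precision=4,suppress=True)
s,d=ext('scene'),ext('side')
A=lambda x,y:(90+x/2.3,120+y/2.3)
B=lambda x,y:(140+x/2.5,90+y/2.5)
for a in [(621,160),(681,192),(707,311)]: print(atz(s,A(*a),.118))
for b in [(132,60),(67,103),(80,130)]: print('side',atz(d,B(*b),.118))
o=robot.get_obs();w=ext('wrist',o)
im=robot.snapshot('wrist'); cv2.imwrite('pics/w0.png',im[:,:,::-1])
print(robot.find_in('stick_center','wrist')[:3], proj(w,[.471,.367,.125]))
Rt=R.from_euler('xyz',o['ee_rot']).as_matrix()
print(Rt.T@(np.array([.471,.367,.22])-o['tool_pos']),Rt)
E
```

```text
[0.3846 0.3301 0.118 ]
[0.3814 0.3898 0.118 ]
[0.4776 0.4699 0.118 ]
side [0.471  0.4562 0.118 ]
side [0.3808 0.3832 0.118 ]
side [0.382  0.3231 0.118 ]
[{'extent': [177.7, 337.9, 21.5, 32.2], 'conf': 0.96}, {'extent': [213.8, 333.2, 21.9, 41.4], 'conf': 0.63}, {'extent': [284.1, 341.5, 8.9, 8.7], 'conf': 0.55}] [214.7165 443.9384]
[-0.3126 -0.0413  0.0025] [[-0.9367  0.3503  0.0001]
 [ 0.3503  0.9367  0.0001]
 [-0.      0.0001 -1.    ]]
```

>>> servo_tool --pt "-0.4 -0.04 0 0 0 0 60" --pt "-0.8 -0.1 0 0 0 0 60" --pt "-1 -0.14 0 0 0 0 60"

```text
time: 1.35
tool_pos: [0.284, 0.4656, 0.2224]
ee_rot: [-3.141, 0.002, 2.783]
wrist_force: [-0.5, 0.4, 0.3]
width: 0.0774
finger_force: 0.0
```

>>> servo_tool --pt "-0.4 -0.04 0 0 0 0 60" --pt "-0.8 -0.1 0 0 0 0 60" --pt "-1 -0.14 0 0 0 0 60"

```text
time: 1.6
tool_pos: [0.3734, 0.4168, 0.2223]
ee_rot: [-3.141, 0.002, 2.781]
wrist_force: [-0.3, -0.3, 0.2]
width: 0.0606
finger_force: 0.0
```

>>> servo_tool --pt "-0.4 -0.04 0 0 0 0 60" --pt "-0.8 -0.1 0 0 0 0 60" --pt "-1 -0.14 0 0 0 0 60" --pt "-1 -0.14 0 0 0 0 60" --pt "-1 -0.14 0 0 0 0 60" --pt "-1 -0.14 0 0 0 0 60"

```text
time: 2.1
tool_pos: [0.4582, 0.3712, 0.2225]
ee_rot: [3.141, -0.001, 2.784]
wrist_force: [-1.0, 0.2, 0.3]
width: 0.06
finger_force: 0.0
```

```bash
python3 - <<'E'
from h import *
np.set_printoptions(precision=4,suppress=True)
o=robot.get_obs();w=ext('wrist',o)
im=robot.snapshot('wrist'); cv2.imwrite('pics/w1.png',im[:,:,::-1])
print(o['time'],o['tool_pos'],o['ee_rot'],o['joint_positions'],o['wrist_force'])
print(robot.find_in('stick_center','wrist')[:4], proj(w,[.471,.367,.125]))
E
```

```text
2.1 [0.4582 0.3712 0.2225] [ 3.1414 -0.0009  2.7842] [ 0.5842  0.1762  1.2714  0.0008  1.6943 -0.6291] [-1.0189  0.183   0.2826]
[{'extent': [339.4, 172.3, 51.7, 39.2], 'conf': 0.95}, {'extent': [238.2, 114.8, 32.2, 29.0], 'conf': 0.73}, {'extent': [188.3, 138.3, 40.5, 30.3], 'conf': 0.7}, {'extent': [252.8, 204.9, 32.7, 45.1], 'conf': 0.68}] [248.4692 212.9814]
```

View pics/w1.png

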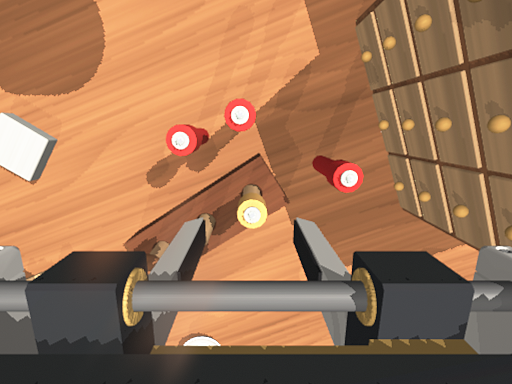

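The wrist picture shows the brass head at (252,214) between the fingers, with the reds at (181,140), (240,115) and (348,178). The choice is confirmed.

```bash
python3 - <<'E'
from h import *
np.set_printoptions(precision=4,suppress=True)
o=robot.get_obs();w=ext('wrist',o)
im=cv2.imread('pics/w1.png')[185:245,215:290]; h=cv2.cvtColor(im,cv2.COLOR_BGR2HSV)
m=(h[...,1]<60)&(h[...,2]>140); ys,xs=np.nonzero(m); c=(np.median(xs)+215,np.median(ys)+185); print(c,m.sum())
P=atz(w,c,.131); print(P)
Rt=R.from_euler('xyz',o['ee_rot']).as_matrix()
print(Rt.T@(np.array([P[0],P[1],.111])-o['tool_pos']))
E
```

```text
(np.float64(252.0), np.float64(215.0)) 219
[0.472  0.3706 0.131 ]
[-0.0137  0.0039  0.1117]
```

>>> servo_tool --pt "-0.13 0.03 0.3 0 0 0 60" --pt "-0.13 0.03 0.6 0 0 0 60" --pt "-0.13 0.03 0.8 0 0 0 60" --pt "-0.13 0.03 0.95 0 0 0 60" --pt "-0.13 0.03 1 0 0 0 60" --pt "-0.13 0.03 1 0 0 0 60"

```text
time: 2.7
tool_pos: [0.4703, 0.3693, 0.1209]
ee_rot: [-3.139, -0.002, 2.786]
wrist_force: [0.4, -0.3, -0.1]
width: 0.0602
finger_force: 0.0
```

>>> servo_tool --pt "0 0 0.1 0 0 0 60" --pt "0 0 0.1 0 0 0 60" --pt "0 0 0.1 0 0 0 20" --pt "0 0 0.1 0 0 0 20" --pt "0 0 0.1 0 0 0 20" --pt "0 0 0.1 0 0 0 20" --pt "0 0 0.1 0 0 0 20" --pt "0 0 0.1 0 0 0 20"

```text
time: 3.37
tool_pos: [0.4724, 0.3691, 0.113]
ee_rot: [3.141, 0.001, 2.784]
wrist_force: [-0.0, -0.3, 0.9]
width: 0.0297
finger_force: 30.0
```

>>> servo_tool --pt "0 0 -0.25 0 0 0 20" --pt "0 0 -0.5 0 0 0 20" --pt "0 0 -0.75 0 0 0 20" --pt "0 0 -1 0 0 0 20"

```text
time: 3.7
tool_pos: [0.4719, 0.3688, 0.2131]
ee_rot: [-3.141, -0.001, 2.784]
wrist_force: [0.8, 0.0, -0.4]
width: 0.0293
finger_force: 30.0
```

>>> servo_tool --pt "0 0 -0.3 0 0 0 20" --pt "-0.2 -0.3 -0.5 0 0 0 20" --pt "-0.4 -0.65 -0.5 0 0 0 20" --pt "-0.6 -0.97 -0.5 0 0 0 20"

```text
time: 4.03
tool_pos: [0.495, 0.2565, 0.2647]
ee_rot: [3.139, 0.003, 2.786]
wrist_force: [1.0, -0.1, -1.1]
width: 0.0298
finger_force: 30.0
```

>>> servo_tool --pt "-0.2 -0.33 0 0 0 0 20" --pt "-0.4 -0.66 0 0 0 0 20" --pt "-0.6 -0.97 0 0 0 0 20"

```text
time: 4.28
tool_pos: [0.5164, 0.1434, 0.2625]
ee_rot: [-3.142, 0.0, 2.784]
wrist_force: [0.8, 0.0, 0.1]
width: 0.0296
finger_force: 30.0
```

>>> servo_tool --pt "-0.2 -0.33 0 0 0 0 20" --pt "-0.4 -0.66 0 0 0 0 20" --pt "-0.5 -0.8 0 0 0 0 20" --pt "-0.5 -0.8 0 0 0 0 20" --pt "-0.5 -0.8 0 0 0 0 20"

```text
time: 4.7
tool_pos: [0.5354, 0.0521, 0.2621]
ee_rot: [3.141, -0.001, 2.782]
wrist_force: [-0.4, 0.1, -0.9]
width: 0.0291
finger_force: 30.0
```

```bash
python3 - <<'E'
from h import *
np.set_printoptions(precision=4,suppress=True)
o=robot.get_obs();w=ext('wrist',o)
im=robot.snapshot('wrist'); cv2.imwrite('pics/w2.png',im[:,:,::-1])
print(o['time'],o['tool_pos'],o['ee_rot'],o['joint_positions'],o['wrist_force'],o['width'])
for n,X in dict(cup=[.549,-.009,.057],piv=[.5537,-.0836,.0745],knob=[.6285,-.1555,.094]).items(): print(n,proj(w,X))
cv2.imwrite('pics/w2b.png',cv2.resize(im[:300,:,::-1],None,fx=1.5,fy=1.5,interpolation=3))
E
```

```text
4.7 [0.5354 0.0521 0.2621] [ 3.1411 -0.0011  2.7815] [-0.0089  0.0565  1.3256  0.0008  1.7604 -1.2195] [-0.3926  0.0891 -0.9072] 0.029109597992005503
cup [209.9539 203.659 ]
piv [157.8742 229.3444]
knob [128.4872 301.0398]
```

View pics/w2b.png

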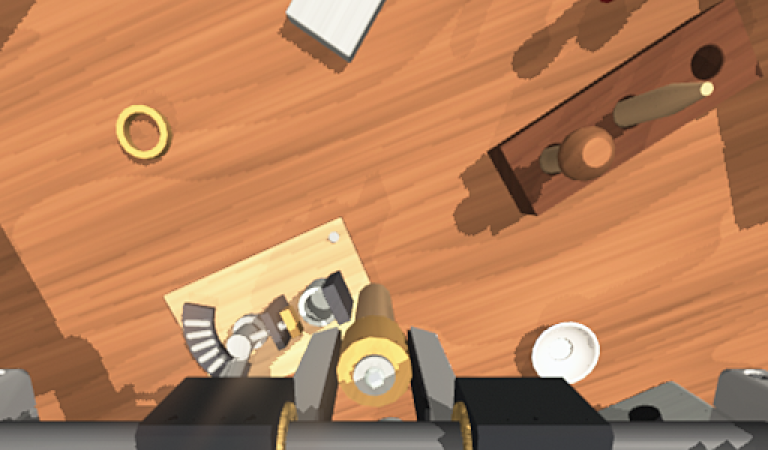

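The picture shows the stick hanging straight in the grip. The cup is at about full-picture (212,202), the pivot at (158,231), and the ribs run from (132,208) to (145,245). I enlarge that area.

```bash
python3 - <<'E'
import cv2
im=cv2.imread('pics/w2.png')[140:260,105:265]
cv2.imwrite('pics/w2c.png',cv2.resize(im,None,fx=5,fy=5,interpolation=cv2.INTER_CUBIC))
E
```

```text
(no output)
```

View pics/w2c.png

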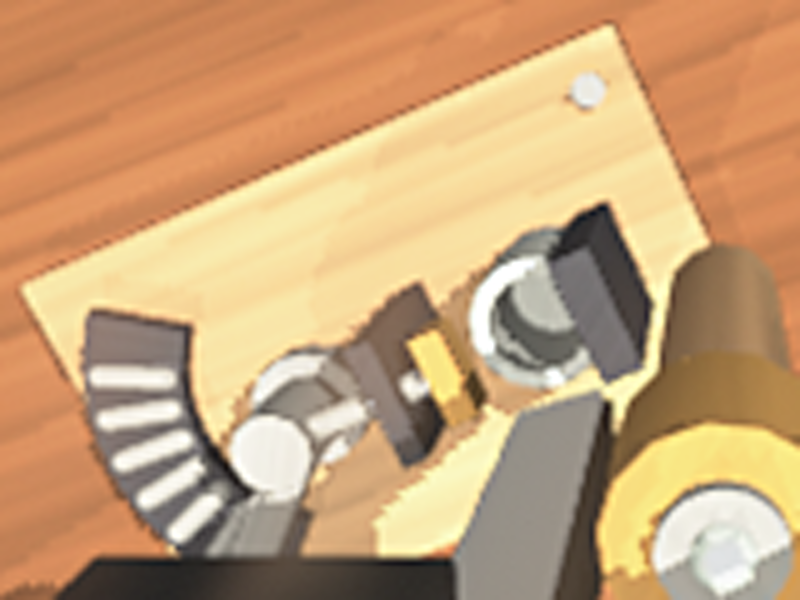

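```bash
python3 - <<'E'
from h import *
np.set_printoptions(precision=4,suppress=True)
o=robot.get_obs();w=ext('wrist',o)
C=lambda x,y:(105+(x+.5)/5-.5,140+(y+.5)/5-.5)
cup=atz(w,C(540,319),.057); print('cup',cup)
m=atz(w,C(724,548),o['tool_pos'][2]+.018); print('mount',m)
Rt=R.from_euler('xyz',o['ee_rot']).as_matrix()
print('by mount',Rt.T@(cup-m)); print('by tcp',Rt.T@(cup-o['tool_pos']))
a,b=atz(w,C(20,288),.012),atz(w,C(612,22),.012); print('plate',a,b,np.degrees(np.arctan2(*(b-a)[1::-1])))
e=ext('scene');f=ext('side'); 
im=cv2.imread('pics/scene0.png')
for n,u in [('scene',e),('side',f)]: print(n,proj(u,cup))
for z in(.015,.03):
  for p,q in [((90,377),(172,377)),((97,421),(180,406)),((113,462),(195,438)),((138,502),(205,466)),((172,538),(222,498))]:
    P,Q=atz(w,C(*p),z),atz(w,C(*q),z); print(z,P,Q,np.degrees(np.arctan2(*(P-Q)[1::-1])))
E
```

```text
cup [ 0.55   -0.0044  0.057 ]
mount [0.5338 0.055  0.2802]
by mount [-0.0362 -0.0501  0.2232]
by tcp [-0.0342 -0.0489  0.2052]
plate [ 0.4949 -0.1597  0.012 ] [0.4838 0.0393 0.012 ] 93.2011752018684
scene [200.9606 173.3535]
side [280.6557 223.9535]
0.015 [ 0.5276 -0.1509  0.015 ] [ 0.5365 -0.1272  0.015 ] -110.52181991616095
0.015 [ 0.5413 -0.1553  0.015 ] [ 0.5459 -0.129   0.015 ] -99.91290388604936
0.015 [ 0.5552 -0.1568  0.015 ] [ 0.557  -0.1293  0.015 ] -93.71618671170678
0.015 [ 0.5701 -0.1554  0.015 ] [ 0.5665 -0.1304  0.015 ] -81.92229742188287
0.015 [ 0.5849 -0.1508  0.015 ] [ 0.5782 -0.13    0.015 ] -71.89190486528926
0.03 [ 0.5255 -0.1425  0.03  ] [ 0.5341 -0.1197  0.03  ] -110.52181991616101
0.03 [ 0.5387 -0.1468  0.03  ] [ 0.5431 -0.1214  0.03  ] -99.9129038860494
0.03 [ 0.5521 -0.1482  0.03  ] [ 0.5539 -0.1217  0.03  ] -93.7161867117066
0.03 [ 0.5665 -0.1469  0.03  ] [ 0.563  -0.1227  0.03  ] -81.92229742188276
0.03 [ 0.5808 -0.1424  0.03  ] [ 0.5742 -0.1224  0.03  ] -71.89190486528916
```

>>> servo_tool --pt "-0.2 -0.25 0 0 0 0 20" --pt "-0.35 -0.49 0.2 0 0 0 20" --pt "-0.35 -0.49 0.45 0 0 0 20" --pt "-0.35 -0.49 0.6 0 0 0 20" --pt "-0.35 -0.49 0.6 0 0 0 20" --pt "-0.35 -0.49 0.6 0 0 0 20"

```text
time: 5.25
tool_pos: [0.5504, -0.0038, 0.2017]
ee_rot: [-3.141, -0.002, 2.786]
wrist_force: [-0.7, -0.1, 0.2]
width: 0.0292
finger_force: 30.0
```

```bash
python3 - <<'E'
from h import *
np.set_printoptions(precision=4,suppress=True)
o=robot.get_obs();w=ext('wrist',o)
print(o['time'],o['tool_pos'],o['ee_rot'],o['wrist_force'])
t=[]
for c in ['scene','side','wrist']:
    im=robot.snapshot(c)[:,:,::-1]; cv2.imwrite(f'pics/{c}3.png',im)
    u,v=proj(w if c=='wrist' else ext(c),[.55,-.0044,.075]); u,v=int(u),int(v); print(c,u,v)
    h=32; t.append(cv2.resize(im[v-40:v+40,u-h:u+h],(256,320),interpolation=cv2.INTER_CUBIC))
cv2.imwrite('pics/t3.png',np.hstack(t))
E
```

```text
5.25 [ 0.5504 -0.0038  0.2017] [-3.1415 -0.0024  2.7858] [-0.7094 -0.1023  0.2245]
scene 200 167
side 281 217
wrist 247 192
```

View pics/t3.png

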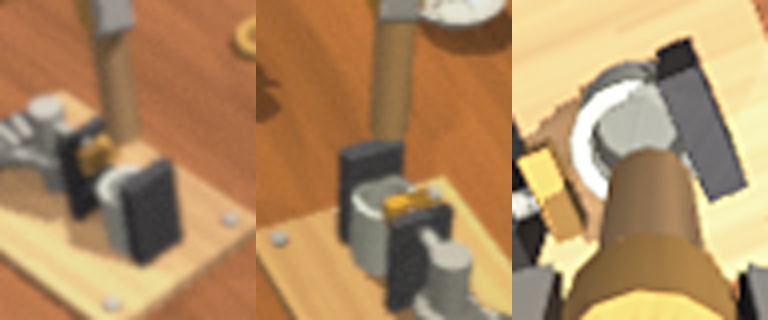

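```bash
python3 - <<'E'
from h import *
np.set_printoptions(precision=4,suppress=True)
o=robot.get_obs();w=ext('wrist',o); print(o['tool_pos'])
G=lambda x,y:(215+(x-512+.5)/4-.5,152+(y+.5)/4-.5)
def circ(c,r,z,n=40): return [proj(w,[c[0]+r*np.cos(a),c[1]+r*np.sin(a),z]) for a in np.linspace(0,2*np.pi,n)]
cup=atz(w,G(643,141),.057); print('cup',cup)
im=cv2.imread('pics/wrist3.png'); S=6; u0,v0=200,130; 
big=cv2.resize(im[v0:v0+95,u0:u0+100],None,fx=S,fy=S,interpolation=cv2.INTER_CUBIC)
def dr(c,r,z,col):
    p=(np.array(circ(c,r,z))-[u0,v0]+.5)*S; cv2.polylines(big,[p.astype(int)],True,col,1)
dr([.55,-.0044],.019,.057,(255,0,0)); dr([.55,-.0044],.0135,.057,(255,0,0))
dr(cup,.019,.057,(0,255,0))
dr(o['tool_pos'],.011,o['tool_pos'][2]-.103,(0,0,255))
cv2.imwrite('pics/ov.png',big)
E
```

```text
[ 0.5519 -0.0044  0.2045]
cup [ 0.5505 -0.0046  0.057 ]
```

View pics/ov.png

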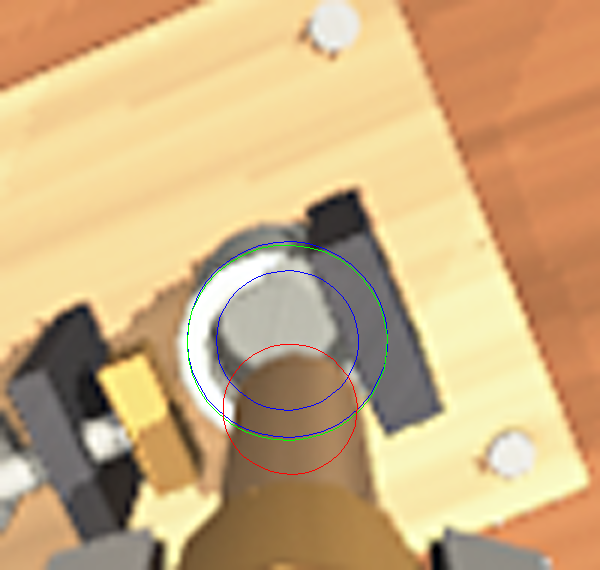

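```bash
python3 - <<'E'
from h import *
np.set_printoptions(precision=4,suppress=True)
P=[];E=[]
for i in range(6):
    o=robot.get_obs();P.append(o['tool_pos']);E.append(o['ee_rot']); robot.snapshot('wrist')
print(np.array(P),np.array(E)[:,2]); o['tool_pos']=np.mean(P,0); o['ee_rot']=np.array([np.pi,0,2.784])
w=ext('wrist',o); G=lambda x,y:(200+(x+.5)/6-.5,130+(y+.5)/6-.5)
Rt=R.from_euler('xyz',o['ee_rot']).as_matrix()
cup=atz(w,G(282,337),.057); foot=atz(w,G(296,418),o['tool_pos'][2]-.103)
print(cup,foot,Rt.T@(cup-foot),Rt.T@(cup-o['tool_pos']))
# scene/side check: foot pixel vs ring
e,f=ext('scene'),ext('side')
for n,u in (('scene',e),('side',f)): print(n,proj(u,foot),proj(u,[cup[0],cup[1],.0985]),proj(u,cup))
E
```

```text
[[ 0.5519 -0.0044  0.2045]
 [ 0.5519 -0.0046  0.2045]
 [ 0.5518 -0.0048  0.2044]
 [ 0.5517 -0.0049  0.2041]
 [ 0.5515 -0.005   0.2037]
 [ 0.5514 -0.0051  0.2035]] [2.7854 2.7851 2.7848 2.7846 2.7843 2.7842]
[ 0.5483 -0.0054  0.057 ] [ 0.5531 -0.0043  0.1011] [ 0.0041 -0.0027  0.0441] [ 0.003  -0.0017  0.1471]
scene [197.7674 160.2154] [199.218  159.9084] [201.2831 172.8311]
side [282.8139 208.3511] [280.9191 210.0542] [280.0951 224.3934]
```

>>> servo_tool --pt "0.035 -0.025 0.1 0 0 0 20" --pt "0.035 -0.025 0.25 0 0 0 20" --pt "0.035 -0.025 0.35 0 0 0 20" --pt "0.035 -0.025 0.35 0 0 0 20" --pt "0.035 -0.025 0.35 0 0 0 20" --pt "0.035 -0.025 0.35 0 0 0 20" --pt "0.035 -0.025 0.35 0 0 0 20" --pt "0.035 -0.025 0.35 0 0 0 20"

```text
time: 6.37
tool_pos: [0.5474, -0.0065, 0.1685]
ee_rot: [3.141, 0.002, 2.784]
wrist_force: [0.0, 0.7, -1.3]
width: 0.0295
finger_force: 30.0
```

```bash
python3 - <<'E'
from h import *
np.set_printoptions(precision=4,suppress=True)
o=robot.get_obs();w=ext('wrist',o)
print(o['time'],o['tool_pos'],o['ee_rot'],o['wrist_force'])
t=[]
for c in ['scene','side','wrist']:
    im=robot.snapshot(c)[:,:,::-1]; cv2.imwrite(f'pics/{c}4.png',im)
    e=w if c=='wrist' else ext(c)
    u,v=proj(e,[.549,-.005,.057]); u,v=int(u),int(v); h=20; S=13 
    b=cv2.resize(im[v-30:v+22,u-h:u+h],None,fx=6.5,fy=6.5,interpolation=cv2.INTER_CUBIC)
    for z,r,col in((.057,.0135,(255,0,0)),(.057,.019,(255,0,0)),(o['tool_pos'][2]-.103,.011,(0,0,255))):
        cx,cy=(.5483,-.0054) if z==.057 else o['tool_pos'][:2]
        p=(np.array([proj(e,[cx+r*np.cos(a),cy+r*np.sin(a),z]) for a in np.linspace(0,6.28,40)])-[u-h,v-30]+.5)*6.5
        cv2.polylines(b,[p.astype(int)],True,col,1)
    t.append(b)
cv2.imwrite('pics/t4.png',np.hstack(t)); print(np.hstack(t).shape)
E
```

```text
6.3667 [ 0.5474 -0.0065  0.1685] [3.1411 0.0017 2.7838] [ 0.0038  0.6818 -1.255 ]
(338, 780, 3)
```

View pics/t4.png

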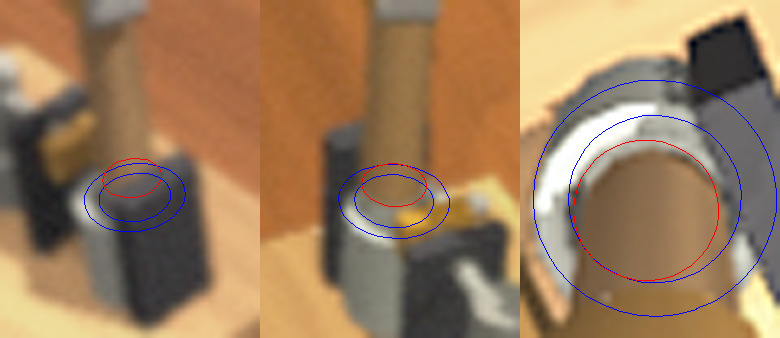

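```bash
python3 - <<'E'
from h import *
np.set_printoptions(precision=4,suppress=True)
o=robot.get_obs();print(o['tool_pos']);o['tool_pos']=np.array([.5474,-.0065,.1685]);o['ee_rot']=np.array([3.1411,.0017,2.7838])
w=ext('wrist',o);Rt=R.from_euler('xyz',o['ee_rot']).as_matrix()
u,v=[int(k) for k in proj(w,[.549,-.005,.057])]
G=lambda x,y:(u-20+(x-520+.5)/6.5-.5,v-30+(y+.5)/6.5-.5)
cup=atz(w,G(658,220),.057);foot=atz(w,G(648,224),.0655)
print(cup,foot,Rt.T@(cup-foot))
# dump zoom with fitted bright-rim mask
im=cv2.imread('pics/wrist4.png'); g=cv2.cvtColor(im,cv2.COLOR_BGR2HSV)
r=im[v-30:v+22,u-20:u+20]; h=g[v-30:v+22,u-20:u+20]
for y in range(10,50,2): print(y,''.join('#' if (a[1]<40 and a[2]>170) else '+' if a[1]<60 and a[2]>100 else '.' for a in h[y]))
E
```

```text
[ 0.5471 -0.0064  0.168 ]
[ 0.5516 -0.006   0.057 ] [ 0.5495 -0.0069  0.0655] [-0.0016  0.0015  0.0085]
10 ..............+++++++++.................
12 ..........+++++++++++++++.............+.
14 .........++++++++++++++...........++++..
16 ......+++++++++########+++...++++++++++.
18 ......++++#################+++++++++++++
20 .....+.+##########++++++###+++++++++++++
22 .....+#############+++#####++.++++++++++
24 ....##########+...........+##+.+++++++++
26 ...#########+...............+++.++++++++
28 ...#####+++....................+++++++++
30 ..####++.........................+++++++
32 ..####+...........................++++++
34 ..+###++.........................+++++++
36 ..+####+........................+++.++++
38 ...####++.......................+##+.+++
40 ....####+........................###+.++
42 .....###.........................##+..++
44 ......++..............................++
46 .......................................+
48 ....................................+.+.
```

>>> servo_tool --pt "-0.01 0.012 0 0 0 0 20" --pt "-0.01 0.012 0.06 0 0 0 20" --pt "-0.01 0.012 0.1 0 0 0 20" --pt "-0.01 0.012 0.14 0 0 0 20" --pt "-0.01 0.012 0.18 0 0 0 20" --pt "-0.01 0.012 0.18 0 0 0 20"

```text
time: 7.02
tool_pos: [0.5482, -0.006, 0.1483]
ee_rot: [-3.141, -0.0, 2.784]
wrist_force: [2.4, -1.5, -2.4]
width: 0.0295
finger_force: 30.0
```

>>> servo_tool --pt "-0.01 0 0.06 0 0 0 20" --pt "-0.01 0 0.12 0 0 0 20" --pt "-0.01 0 0.18 0 0 0 20" --pt "-0.01 0 0.23 0 0 0 20" --pt "-0.01 0 0.26 0 0 0 20" --pt "-0.01 0 0.26 0 0 0 20"

```text
time: 7.52
tool_pos: [0.5489, -0.0061, 0.1224]
ee_rot: [-3.141, -0.001, 2.784]
wrist_force: [1.3, -0.7, -2.5]
width: 0.0296
finger_force: 30.0
```

>>> servo_tool --pt "0 0 0.02 0 0 0 20" --pt "0 0 0.04 0 0 0 20" --pt "0 0 0.05 0 0 0 20" --pt "0 0 0.05 0 0 0 20"

```text
time: 7.85
tool_pos: [0.5495, -0.006, 0.12]
ee_rot: [3.141, 0.001, 2.784]
wrist_force: [-1.1, -1.1, 4.1]
width: 0.0296
finger_force: 30.0
```

>>> servo_tool --pt "0 0 0.05 0 0 0 60" --pt "0 0 0.05 0 0 0 60" --pt "0 0 0.05 0 0 0 60" --pt "0 0 0.05 0 0 0 60" --pt "0 0 0 0 0 0 60" --pt "0 0 -0.3 0 0 0 60" --pt "0 0 -0.6 0 0 0 60" --pt "0 0 -0.9 0 0 0 60" --pt "0 0 -0.9 0 0 0 60" --pt "0 0 -0.9 0 0 0 60"

```text
time: 8.68
tool_pos: [0.5505, -0.0061, 0.2114]
ee_rot: [3.14, 0.005, 2.784]
wrist_force: [0.3, -0.1, -0.5]
width: 0.0598
finger_force: 0.0
```

```bash
python3 - <<'E'
from h import *
np.set_printoptions(precision=4,suppress=True)
o=robot.get_obs();w=ext('wrist',o)
print(o['time'],o['tool_pos'],o['ee_rot'],o['wrist_force'])
im=robot.snapshot('wrist'); cv2.imwrite('pics/w5.png',im[:,:,::-1])
for n,X in dict(top=[.5495,-.006,.137],piv=[.554,-.081,.0745],knob=[.6285,-.1555,.094]).items(): print(n,proj(w,X))
r=robot.find_in('stick_center','wrist'); print(r[:3])
K=np.array([.6285,-.1555,o['tool_pos'][2]])
print(R.from_euler('xyz',o['ee_rot']).as_matrix().T@(K-o['tool_pos']))
E
```

```text
8.6833 [ 0.5505 -0.0061  0.2114] [3.14   0.0055 2.7838] [ 0.2668 -0.1429 -0.4716]
top [247.3885 204.8587]
piv [186.7504 215.204 ]
knob [149.4876 300.2961]
[{'extent': [250.1, 196.6, 34.4, 46.6], 'conf': 0.85}]
[-0.1254 -0.1126  0.0005]
```

>>> servo_tool --pt "-0.3 -0.3 0 0 0 0 60" --pt "-0.6 -0.6 0 0 0 0 60" --pt "-0.9 -0.8 0 0 0 0 60" --pt "-0.9 -0.8 0 0 0 0 60"

```text
time: 9.12
tool_pos: [0.6064, -0.1177, 0.2037]
ee_rot: [-3.139, -0.005, 2.778]
wrist_force: [-0.1, 0.3, -0.4]
width: 0.0598
finger_force: 0.0
```

>>> servo_tool --pt "-0.35 -0.33 0 0 0 0.07 60" --pt "-0.35 -0.33 0 0 0 0.14 60" --pt "-0.35 -0.33 0 0 0 0.21 60" --pt "-0.35 -0.33 0 0 0 0.26 60" --pt "-0.35 -0.33 0 0 0 0.26 60" --pt "-0.35 -0.33 0 0 0 0.26 60" --pt "-0.35 -0.33 0 0 0 0.26 60"

```text
time: 9.7
tool_pos: [0.6262, -0.155, 0.2074]
ee_rot: [-3.141, -0.002, 2.378]
wrist_force: [0.6, -0.2, -0.2]
width: 0.0602
finger_force: 0.0
```

```bash
python3 - <<'E'
from h import *
np.set_printoptions(precision=4,suppress=True)
o=robot.get_obs();w=ext('wrist',o)
print(o['time'],o['tool_pos'],o['ee_rot'],o['joint_positions'])
im=robot.snapshot('wrist'); cv2.imwrite('pics/w6.png',im[:,:,::-1])
for n,X in dict(top=[.5495,-.006,.132],piv=[.554,-.081,.0745],knob=[.6285,-.1555,.094]).items(): print(n,proj(w,X))
cv2.imwrite('pics/w6b.png',cv2.resize(im[100:290,130:380,::-1],None,fx=3.15,fy=3.15,interpolation=cv2.INTER_CUBIC))
E
```

```text
9.7 [ 0.6262 -0.155   0.2074] [-3.1409 -0.002   2.3776] [-0.3306  0.3053  1.1448  0.0002  1.6935 -1.1374]
top [320.1457   4.4815]
piv [251.5287  91.3399]
knob [249.2251 198.1843]
```

View pics/w6b.png

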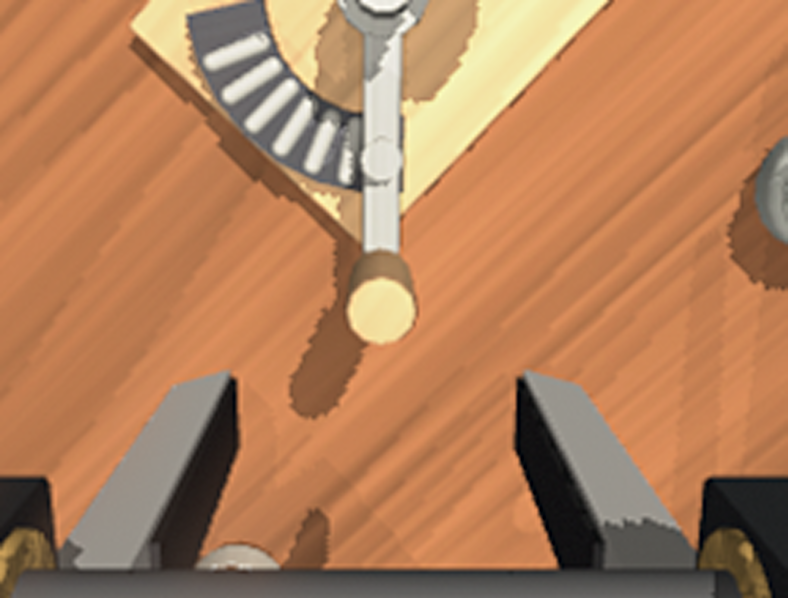

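The picture shows all six ribs, from rib 1 at crop (347,163) to rib 6 at (237,52), the lever pointing straight down, and the knob top at (381,311). I fit the sector model to this.

```bash
python3 - <<'E'
from h import *
from scipy.optimize import least_squares
np.set_printoptions(precision=4,suppress=True)
o=robot.get_obs();o['tool_pos']=np.array([.6262,-.155,.2074]);o['ee_rot']=np.array([-3.1409,-.002,2.3776])
w=ext('wrist',o);Rt=R.from_euler('xyz',o['ee_rot']).as_matrix()
G=lambda p:(130+(p[0]+.5)/3.15-.5,100+(p[1]+.5)/3.15-.5)
ribs={6:((205,63),(268,40)),5:((226,98),(283,65)),4:((250,128),(297,85)),3:((278,155),(311,107)),2:((309,172),(331,122)),1:((343,180),(352,140))}
def res(q):
    r=[]
    for k,(a,b) in ribs.items():
        th=q[2]-.2*(k-4.5)
        for p,rad in((a,.069),(b,.051)):
            if k==1 and rad<.06: continue
            r+=list(proj(w,[q[0]+rad*np.cos(th),q[1]+rad*np.sin(th),q[3]])-G(p))
    return r
s=least_squares(res,[.554,-.081,-1.7,.02]);q=s.x;print(q,np.degrees(q[2]),'rms',np.sqrt(np.mean(s.fun**2)))
print(np.array(s.fun).reshape(-1,2))
kn=atz(w,G((381,311)),.094); print('knob',kn); d=kn[:2]-q[:2]; a0=np.arctan2(d[1],d[0]); print(np.hypot(*d),np.degrees(a0),'swing',a0-q[2])
print('tool delta',Rt.T@(np.r_[kn[:2],.080]-o['tool_pos']), robot.get_obs()['tool_pos'])
E
```

```text
[ 0.5595 -0.0801 -1.7226  0.0421] -98.69506668827789 rms 1.616553968171662
[[ 2.5864 -1.9991]
 [-2.4657  0.2301]
 [ 1.2268 -1.6753]
 [-3.3841  0.8377]
 [ 0.8502 -1.1663]
 [-2.5123  2.0195]
 [ 0.8315 -1.4327]
 [-0.3911  1.2939]
 [ 1.143  -0.5085]
 [ 0.817   1.3103]
 [ 1.4139  1.1019]]
knob [ 0.6297 -0.1547  0.094 ]
0.1023997304397265 -46.75947031883342 swing 0.9064471556336192
tool delta [-0.0025  0.0027  0.1274] [ 0.6263 -0.155   0.2078]
```

```bash
python3 - <<'E'
from h import *
from scipy.optimize import least_squares
np.set_printoptions(precision=4,suppress=True)
o=robot.get_obs();o['tool_pos']=np.array([.6262,-.155,.2074]);o['ee_rot']=np.array([-3.1409,-.002,2.3776])
w=ext('wrist',o)
G=lambda p:np.array((130+(p[0]+.5)/3.15-.5,100+(p[1]+.5)/3.15-.5))
ribs={6:((205,63),(268,40)),5:((226,98),(283,65)),4:((250,128),(297,85)),3:((278,155),(311,107)),2:((309,172),(331,122)),1:((343,180),(352,140))}
kn=atz(w,G((381,311)),.094)
def res(q,prior=True):
    r=[]
    for k,(a,b) in ribs.items():
        th=q[2]-.2*(k-4.5)
        for p,rad in((a,.06+q[4]),(b,.06-q[4])):
            if k==1 and rad<.06: continue
            r+=list(proj(w,[q[0]+rad*np.cos(th),q[1]+rad*np.sin(th),q[3]])-G(p))
    r.append((np.hypot(*(kn[:2]-q[:2]))-.105)/.001)
    if prior: r+=[(q[0]-.5534)/.002,(q[1]+.0809)/.002]
    return r
for pr in(0,1):
    s=least_squares(res,[.554,-.081,-1.7,.02,.008],args=(pr,));q=s.x;d=kn[:2]-q[:2];a0=np.arctan2(d[1],d[0])
    print(q,np.degrees([q[2],a0]),a0-q[2],np.sqrt(np.mean(s.fun**2)),'hollow knob',q[:2]+.105*np.array([np.cos(q[2]),np.sin(q[2])]))
E
```

```text
[ 0.5566 -0.0815 -1.6927  0.0241  0.0118] [-96.9858 -45.0266] 0.9068594068251179 0.8569112228547332 hollow knob [ 0.5438 -0.1857]
[ 0.556  -0.0817 -1.6856  0.0227  0.0119] [-96.5775 -44.753 ] 0.9045085390406767 0.8739466267368639 hollow knob [ 0.544 -0.186]
```

>>> servo_tool --pt "-0.025 0.027 0.3 0 0 0 60" --pt "-0.025 0.027 0.6 0 0 0 60" --pt "-0.025 0.027 0.85 0 0 0 60" --pt "-0.025 0.027 0.95 0 0 0 60" --pt "-0.025 0.027 0.95 0 0 0 60"

```text
time: 10.17
tool_pos: [0.6282, -0.1544, 0.1095]
ee_rot: [-3.139, -0.007, 2.376]
wrist_force: [0.3, 0.1, -0.4]
width: 0.0602
finger_force: 0.0
```

>>> servo_tool --pt "0 0 0.2 0 0 0 60" --pt "0 0 0.33 0 0 0 60" --pt "0 0 0.33 0 0 0 60" --pt "0 0 0.33 0 0 0 60" --pt "0 0 0.33 0 0 0 10" --pt "0 0 0.33 0 0 0 10" --pt "0 0 0.33 0 0 0 10" --pt "0 0 0.33 0 0 0 10" --pt "0 0 0.33 0 0 0 10" --pt "0 0 0.33 0 0 0 10"

```text
time: 11.0
tool_pos: [0.6297, -0.1564, 0.0808]
ee_rot: [-3.139, 0.0, 2.375]
wrist_force: [-5.0, -3.8, 2.3]
width: 0.0231
finger_force: 24.1
```

```bash
python3 - <<'E'
from h import *
np.set_printoptions(precision=4,suppress=True)
o=robot.get_obs();print(o['time'],o['tool_pos'],o['ee_rot'],o['wrist_force'],o['width'],o['finger_force'])
piv=np.array([.5562,-.0816]);p=o['tool_pos'][:2];d=p-piv;r=np.hypot(*d);a=np.arctan2(d[1],d[0]);print('r',r,np.degrees(a))
Rt=R.from_euler('xyz',o['ee_rot']).as_matrix()
# table of arcs from here using r=.105 centred on the knob now
for t in (.1,.2,.3,.4,.5,.6,.7,.8,.9,.905):
    v=.105*np.array([np.cos(a-t)-np.cos(a),np.sin(a-t)-np.sin(a)]); print(t,np.round((Rt.T@np.r_[v,0])[:2]*10,3),'az',round(t/(np.pi/2),3))
E
```

```text
11.0 [ 0.6297 -0.1564  0.0808] [-3.1391  0.0004  2.3753] [-4.9934 -3.8236  2.3084] 0.023122744529203876 24.079691469669342
r 0.10485868275087387 -45.469666180162854
0.1 [ 0.008 -0.105] az 0.064
0.2 [ 0.027 -0.208] az 0.127
0.3 [ 0.055 -0.309] az 0.191
0.4 [ 0.094 -0.406] az 0.255
0.5 [ 0.142 -0.5  ] az 0.318
0.6 [ 0.199 -0.588] az 0.382
0.7 [ 0.265 -0.669] az 0.446
0.8 [ 0.339 -0.744] az 0.509
0.9 [ 0.42  -0.811] az 0.573
0.905 [ 0.424 -0.814] az 0.576
```

>>> servo_tool --pt "0.002 -0.053 0 0 0 0.032 10" --pt "0.008 -0.105 0 0 0 0.064 10" --pt "0.016 -0.157 0 0 0 0.095 10" --pt "0.027 -0.208 0 0 0 0.127 10" --pt "0.04 -0.259 0 0 0 0.159 10" --pt "0.055 -0.309 0 0 0 0.191 10" --pt "0.074 -0.358 0 0 0 0.223 10" --pt "0.094 -0.406 0 0 0 0.255 10" --pt "0.094 -0.406 0 0 0 0.255 10" --pt "0.094 -0.406 0 0 0 0.255 10"

```text
time: 11.83
tool_pos: [0.599, -0.1777, 0.0809]
ee_rot: [3.133, 0.003, 1.975]
wrist_force: [10.4, 0.5, -3.6]
width: 0.0236
finger_force: 30.0
```

```bash
cat > st.py <<'E'
from h import *
np.set_printoptions(precision=4,suppress=True)
o=robot.get_obs();print(o['time'],o['tool_pos'],o['ee_rot'],o['wrist_force'],o['width'],o['finger_force'])
piv=np.array([.5562,-.0816]);p=o['tool_pos'][:2];d=p-piv;a=np.arctan2(d[1],d[0]);print('r',np.hypot(*d),'swing',np.radians(-45.0)-a,'turned',2.3753-o['ee_rot'][2])
f=o['wrist_force'][:2]; print('tang',f@[np.sin(a),-np.cos(a)],'rad',f@[np.cos(a),np.sin(a)])
E
python3 st.py
```

```text
11.8333 [ 0.599  -0.1777  0.0809] [3.1333 0.0031 1.9751] [10.3548  0.4721 -3.637 ] 0.023617107432453287 30.019738376140594
r 0.10515662896794385 swing 0.36640940545742917 turned 0.4001512692114717
tang -9.651200526094998 rad 3.7814375984163773
```

>>> servo_tool --pt "0.002 -0.053 0 0 0 0.032 10" --pt "0.008 -0.105 0 0 0 0.064 10" --pt "0.016 -0.157 0 0 0 0.095 10" --pt "0.027 -0.208 0 0 0 0.127 10" --pt "0.04 -0.259 0 0 0 0.159 10" --pt "0.055 -0.309 0 0 0 0.191 10" --pt "0.055 -0.309 0 0 0 0.191 10" --pt "0.055 -0.309 0 0 0 0.191 10"

```text
time: 12.5
tool_pos: [0.5673, -0.187, 0.0809]
ee_rot: [3.135, 0.004, 1.673]
wrist_force: [6.1, -4.5, -4.0]
width: 0.0233
finger_force: 30.0
```

```bash
python3 st.py
```

```text
12.5 [ 0.5673 -0.187   0.0809] [3.1354 0.004  1.6734] [ 6.07  -4.512 -3.985] 0.0233078919532826 30.004960298538208
r 0.1059404618059139 swing 0.680467323631075 turned 0.7018687724546004
tang -5.564046357218175 rad 5.122897115088173
```

>>> servo_tool --pt "0.001 -0.032 0 0 0 0.019 10" --pt "0.001 -0.032 0 0 0 0.019 10" --pt "0.001 -0.032 0 0 0 0.019 10"

```text
time: 12.75
tool_pos: [0.5651, -0.1872, 0.0809]
ee_rot: [3.133, 0.004, 1.644]
wrist_force: [9.3, -3.8, -4.8]
width: 0.0231
finger_force: 30.0
```

>>> servo_tool --pt "0.001 -0.032 0 0 0 0.019 10" --pt "0.001 -0.032 0 0 0 0.019 10" --pt "0.001 -0.032 0 0 0 0.019 10"

```text
time: 13.0
tool_pos: [0.5624, -0.1875, 0.0809]
ee_rot: [3.132, 0.004, 1.615]
wrist_force: [11.4, -5.1, -6.7]
width: 0.0235
finger_force: 30.0
```

>>> servo_tool --pt "0.001 -0.032 0 0 0 0.019 10" --pt "0.001 -0.032 0 0 0 0.019 10" --pt "0.001 -0.032 0 0 0 0.019 10"

```text
time: 13.25
tool_pos: [0.5596, -0.1876, 0.081]
ee_rot: [3.131, 0.004, 1.585]
wrist_force: [11.1, -5.0, -6.4]
width: 0.0236
finger_force: 30.0
```

>>> servo_tool --pt "0.001 -0.032 0 0 0 0.019 10" --pt "0.001 -0.032 0 0 0 0.019 10" --pt "0.001 -0.032 0 0 0 0.019 10"

```text
time: 13.5
tool_pos: [0.556, -0.1877, 0.0809]
ee_rot: [3.132, 0.004, 1.555]
wrist_force: [11.3, -4.9, -5.9]
width: 0.0231
finger_force: 30.0
```

>>> servo_tool --pt "0.001 -0.032 0 0 0 0.019 10" --pt "0.001 -0.032 0 0 0 0.019 10" --pt "0.001 -0.032 0 0 0 0.019 10"

```text
time: 13.75
tool_pos: [0.5524, -0.1878, 0.081]
ee_rot: [3.132, 0.004, 1.524]
wrist_force: [10.3, -5.5, -5.9]
width: 0.0236
finger_force: 30.0
```

```bash
python3 st.py
```

```text
13.75 [ 0.5524 -0.1878  0.081 ] [3.1325 0.0043 1.5244] [10.3129 -5.5017 -5.9423] 0.023566380521637245 30.014134347438812
r 0.1062291926908699 swing 0.8210988929472132 turned 0.850850468093244
tang -10.502708325116005 rad 5.130132673661782
```

>>> servo_tool --pt "0.001 -0.032 0 0 0 0.019 10" --pt "0.001 -0.032 0 0 0 0.019 10" --pt "0.001 -0.032 0 0 0 0.019 10"

```text
time: 14.0
tool_pos: [0.5488, -0.1876, 0.0809]
ee_rot: [3.133, 0.004, 1.494]
wrist_force: [8.4, -5.9, -4.6]
width: 0.0235
finger_force: 30.0
```

>>> servo_tool --pt "0.001 -0.02 0 0 0 0.012 10" --pt "0.001 -0.02 0 0 0 0.012 10" --pt "0.001 -0.02 0 0 0 0.012 10"

```text
time: 14.25
tool_pos: [0.5466, -0.1875, 0.0809]
ee_rot: [3.134, 0.004, 1.475]
wrist_force: [8.1, -6.7, -4.5]
width: 0.0239
finger_force: 30.0
```

```bash
python3 st.py; python3 - <<'E'
from h import *
im=robot.snapshot('wrist'); cv2.imwrite('pics/w7.png',im[:,:,::-1])
cv2.imwrite('pics/w7b.png',cv2.resize(im[0:230,130:380,::-1],None,fx=2.6,fy=2.6,interpolation=cv2.INTER_CUBIC))
E
```

```text
14.25 [ 0.5466 -0.1875  0.0809] [3.1337 0.0043 1.4752] [ 8.1329 -6.66   -4.4529] 0.023948614233756847 30.007024705410004
r 0.10634801688345069 swing 0.8758077155803867 turned 0.9000614853614222
tang -8.700949161445944 rad 5.898513995856725
```

View pics/w7b.png

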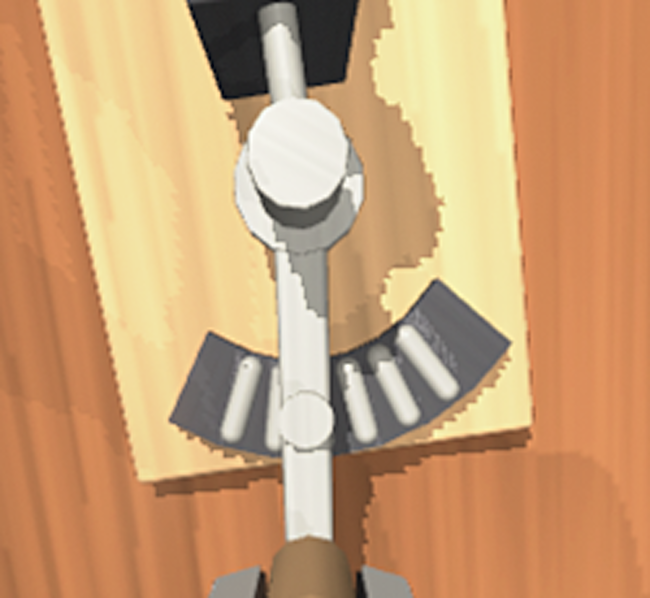

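```bash
python3 - <<'E'
from h import *
from scipy.optimize import least_squares
np.set_printoptions(precision=4,suppress=True)
o=robot.get_obs();print(o['tool_pos'],o['ee_rot'])
w=ext('wrist',o)
G=lambda p:np.array((130+(p[0]+.5)/2.6-.5,(p[1]+.5)/2.6-.5))
ribs={6:((232,436),(245,362)),3:((366,437),(350,368)),2:((411,418),(383,353)),1:((450,392),(407,331))}
kn=o['tool_pos']
def res(q):
    r=[]
    for k,(a,b) in ribs.items():
        th=q[2]-.2*(k-4.5)
        for p,rad in((a,.06+q[4]),(b,.06-q[4])): 
            if k!=6 and rad<.06: continue
            r+=list(proj(w,[q[0]+rad*np.cos(th),q[1]+rad*np.sin(th),q[3]])-G(p))
    r+=[(np.hypot(*(kn[:2]-q[:2]))-.105)/.001,(q[0]-.5562)/.002,(q[1]+.0816)/.002]
    return r
s=least_squares(res,[.5562,-.0816,-1.69,.023,.011]);q=s.x;d=kn[:2]-q[:2];a=np.arctan2(d[1],d[0])
print(q,np.degrees([q[2],a]),'remaining',a-q[2],'mm',105*(a-q[2]),np.sqrt(np.mean(s.fun**2)))
# roller pin & lever line
for p in [(302.5,260),(308.5,520),(306,420)]: print(atz(w,G(p),.045))
L0,L1=atz(w,G((302.5,260)),.045),atz(w,G((308.5,520)),.045);v=(L1-L0)[:2];print('lever line deg',np.degrees(np.arctan2(v[1],v[0])))
E
```

```text
[ 0.5466 -0.1875  0.0809] [3.1337 0.0043 1.4752]
[ 0.5542 -0.0815 -1.6699  0.0226  0.0114] [-95.6784 -94.1001] remaining 0.02754601192819628 mm 2.8923312524606093 0.7861336694068856
[ 0.5538 -0.1003  0.045 ]
[ 0.5487 -0.17    0.045 ]
[ 0.5507 -0.1418  0.045 ]
lever line deg -94.21737525545107
```

>>> servo_tool --pt "0.001 -0.02 0 0 0 0.012 10" --pt "0.001 -0.034 0 0 0 0.021 10" --pt "0.001 -0.034 0 0 0 0.021 10" --pt "0.001 -0.034 0 0 0 0.021 10" --pt "0.001 -0.034 0 0 0 0.021 10" --pt "0.001 -0.034 0 0 0 0.021 10"

```text
time: 14.8
tool_pos: [0.5439, -0.1873, 0.0809]
ee_rot: [3.132, 0.004, 1.443]
wrist_force: [9.7, -6.2, -6.5]
width: 0.0233
finger_force: 30.0
```

```bash
python3 st.py; python3 - <<'E'
from h import *
im=robot.snapshot('wrist')[:,:,::-1]; a=cv2.resize(im[95:185,180:320],(560,360),interpolation=cv2.INTER_CUBIC)
im=robot.snapshot('side')[:,:,::-1]; b=cv2.resize(im[180:270,250:310],(240,360),interpolation=cv2.INTER_CUBIC)
cv2.imwrite('pics/w8.png',np.hstack([a,b]))
E
```

```text
14.8 [ 0.5439 -0.1873  0.0809] [3.1321 0.0044 1.4427] [ 9.651  -6.2249 -6.4821] 0.023309861776088212 30.016251504421234
r 0.1064256500128459 swing 0.9016580417919116 turned 0.9325837117733453
tang -10.307968101949461 rad 5.063395450557199
```

View pics/w8.png

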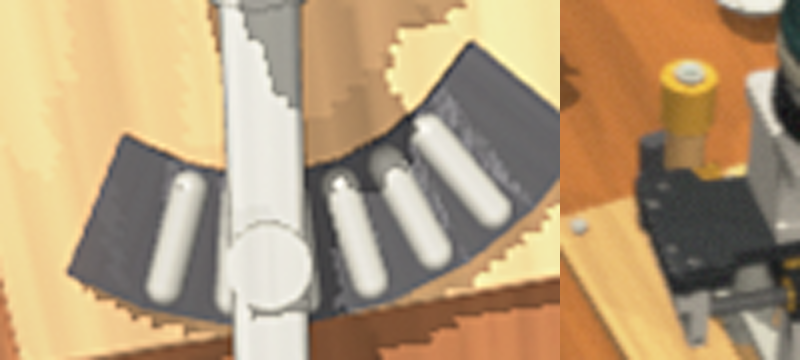

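The lever sits between rib 5 (peeking out on its left) and rib 4 (peeking out on its right). The push has started to rise again, as it should in the hollow, and the stick stands upright. I hand the job in.

```bash
python3 -c "
from bench import robot
print(robot.close_job())"
```

```text
the job is handed in; nothing more can be done
None
```

I handed the job in with the brass-headed stick upright on the cup's floor and the gripper holding the lever in the fourth-click hollow; the hand-in returned no verdict, so I don't know how it was judged.

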